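Set the sliding stop of a length jig to a gauge rod, taking up the backlash

ROBOT

A 7-joint arm with a two-finger parallel gripper is mounted at the origin on a cart in front of the work surface, level with it; the furniture and walls round the work are solid. World frame = base frame: x ahead of the robot, y to its left, z up, the work surface at z = 0. Lengths are in m, angles in rad, forces in N, time in s.
With the tool pointing down it reaches from about 0.35 to 0.9 m from the base axis. Payload 19.9 kg.
Tool frame: the origin (TCP) lies between the finger pads; the fingertips stand finger_overhang ahead of it and the grasp point (between the pads) is the TCP (finger_overhang is the distance from the TCP to the fingertips, in m); z points along the fingers, y is the line along which they close (so a half turn about z gives the same grasp; the last joint's range is limited). The gripper opens to 94 mm and grips with 3 to 60 N. Pads are 16 mm wide; open, the fingers measure 119 mm over their backs; the gripper's body (75 mm by 177 mm) begins 78 mm behind the grasp point.
Start: joints at [1.24, 0.417, -0.01, 1.614, 0.005, 1.111, -0.053], TCP at [0.179, -0.599, 0.224] pointing down, gripper open.
Joint ranges: [-2.81, 2.81], [-0.39, 2.02], [-1.27, 1.25], [0.06, 2.57], [-1.19, 4.33], [0.19, 2], [-2.82, 2.82]. Speed limits (rad/s): [1.89, 1.89, 2.39, 2.39, 3.01, 3.01, 3.01].

INTERFACE

Orientations are given as a unit quaternion [w, x, y, z].
In Python, from plant import * gives the robot as it stands.
- The arm moves only by the tool apply_moves, never from a script. Its argument "steps" is one flat list of numbers, 4 for each row, row after row: the shift along the tool's x, y, z in mm, then the turn about the tool's z in rad. In form: [tx, ty, tz, roll, tx, ty, tz, roll, ...]. A call has 1 to 10 rows; each row shifts and turns the commanded pose from where the row before left it, along the tool's axes as they then stand; what a row does not reach is not made up. A row lasts 1/12 s, in which the tool goes at most 41.7 mm and 7.16 degrees, less where a joint would pass 70% of its speed; a pose out of reach is approached as far as the arm can. A call is refused whole if a number of a shift passes 41.7 or a number of a turn 0.125, either way. A call with a gripper value outside its range is refused whole. "hand" is the opening, from -1 (shut) to 1 (fully open), so that 0 is half open, set as the call begins (left out, the last holds). The fingers move at their own pace and stop on an object; "grip_force" is the grip in N (left out, the last holds). Time passes only in rows, so rows that do not move let the fingers close. It gives the time, the measured TCP pose, the force, the opening and the grip force at its end, in the units of the state.
- get_state(): the state, without advancing time (a new reading comes with each control period).
- grab_frame(name): name is "scene" or "top" or "wrist"; returns a dict with "image" (384x512x3 uint8, red, green, blue), "z_map" (384x512 float32, m along the optical axis (not along the pixel's ray), 0 where there is no reading), "camera_matrix" (3x3 intrinsics, pixels), "rvec" (rotation vector, rad) and "tvec" (3), from world to camera coordinates, as OpenCV has them. Camera axes: x right, y down, z forward; pixel columns grow to the right and rows downward; lengths in m; the calibration is good to about 2 mm. A picture is of the moment at which its call begins.
- job_done(): hands the job in; it is judged then, once.
Trained networks look in a picture, given as the dict that the camera call returned (one of the last four; its "shot" number tells which), for a name from the list of things; names that differ only in an ending like _2 or _b are one class to them, and where a whole thing is asked for, a point or a joint stands for the part that bears it (a point fixed in the world has none). Each returns a list of dicts, best first, with "confidence" (0 to 1); they miss things now and then, are a little off and sometimes report something else, mostly with a low value. They report only what shows in the picture. A call takes as long as a camera call.
- outline_of(target, picture): "mask" (384x512 bool, what is visible of it) and "bbox" ([left, top, width, height] in pixels, round what is visible of it).
The state is a dict: "t": time; "q": joint angles; "qd": joint speeds; "joint_torque": joint torques, N m; "tcp_pos": TCP position; "eef_rot": TCP orientation; "contact_force": force on the tool from outside, world axes, zero at the start; "wrist_torque": the same for the moment, N m; "finger_gap": finger opening in m; "finger_force": force on a finger pad.
Only numpy, scipy, OpenCV 4.12 (cv2) and the standard library are available. Lean on these libraries where they do the work, as an engineer would, in place of code of your own. Each camera call takes 0.05 s, during which the arm holds its last target. There are 200 camera calls.

TASK

Set the jig's stop to the length of the loose steel rod: draw the stop all the way back by its square post, lay the rod in the two V-cradles clear of the stop, then bring the stop up by the post, by feel, until it has pushed the rod against the anvil and the rod stays lightly but firmly nipped between the two. The driver block has play, so finish moving towards the anvil with the play taken up, never press the rod with more than 15 N, and let go of everything with the setting left standing. Leave the padlock, the lock cylinder and the tape measure alone.

Things in the scene. Friction and masses are not known exactly. Their poses are not given: they have to be found in the camera images.
- setting_jig: length-setting jig screwed to the bench: dark steel bed 64 x 262 x 10 mm, long side along its own y (x across, z up). Origin on the bench surface, on the centre line, near mid-length. All its parts are centred on x = 0: at the +y end the anvil, then two V-cradles (point cradle_mid), then the sliding stop, moved by a square post. Its place and yaw vary.
- stop_face (a point): end face of the stop's round nose (10 mm diameter, 35 mm long, passes freely over the near cradle), facing the anvil, 38 mm over the bench; same axes as the jig. The rod's other end bears here.
- stop (a joint): position of the stop, m: 0 fully back (nose face 80 mm from cradle_mid; room for the rod's length and 22 to 38 mm more), growing as it moves along the jig's +y towards the anvil, to 0.058. At the start too close for the rod. Dry friction about 5 N; it stays where left, and holds a light nip on the rod. An aluminium frame 46 x 57 mm, up to 44 mm high, with a 35 mm window for the driver block.
- driver (a joint): position of the dark driver block in the stop's window, m: 0 = it bears on the front wall and pushes the stop towards the anvil (play taken up), -0.007 = it bears on the rear wall and pulls the stop back. In between it moves freely (about 1 N friction) and the stop does not move.
- driver_grip (a point): point on the axis of the square steel post (14 x 14 mm, sides parallel to the jig's x and y, top 84 mm over the bench, standing free above the stop's frame) that rises from the driver block; the point lies 66 mm over the bench. Seize the post from above here and move it along the jig's y to work the stop.
- rod_center (a point): centre (half-way up) of the loose round steel rod, the gauge: 100 mm long, 12 mm diameter, about 60 g, lying on the bench to the right of the jig; its length runs along the point's own x axis. Either end may face the anvil.
- padlock: brass padlock 68 x 42 x 17 mm, bystander; origin under its centre
- cylinder: brass lock cylinder 35 mm diameter, 30 mm tall, bystander; origin under its centre
- measure: yellow and black tape measure 34 x 72 x 58 mm, bystander; origin under its centre
- cradle_mid (a point): point midway between the two V-cradles, on the axis of a rod lying in them: 38 mm over the bench; axes as the jig. Cradles 14 mm long, 30 mm either way along y, V open upward, 29 mm wide at the top edges 43 mm over the bench; 46 mm between them free for fingers down to the bed (10 mm). The anvil (block 44 x 18 x 56 mm, rigidly locked) has its face 42 to 58 mm on along +y: not measured, find it by feel.

How it is judged:
By the outcome, as a careful person would: the job done as asked, in the order asked, and still so for the second after the job is handed in, with the robot touching nothing.
It also fails if it takes over 67 s, if anything falls off the work surface, if the arm or the gripper's body presses on something with over 40 N, if the wrist force passes 120 N, or if a joint passes its speed limit or range.

## Working session

There is one attempt and no reset: what is moved stays moved. The work goes in short steps, Python scripts to look and compute and a tool call to move; the robot and the scene stay as the last step left them, time stands still between calls to the robot, and variables do not carry over. Pictures are saved under pics/ and viewed, at most 10 in all, crops included, and the job is handed in when it is done.

Besides the shell and the picture viewer there is one more tool, called after "Emit:" by a JSON object that holds its "fn" and its "kwargs", one argument or row to a line. apply_moves: Moves the arm, as the interface text tells. Its arguments: {"type":"object","properties":{"steps":{"type":"array"},"hand":{"type":"number"},"grip_force":{"type":"number"}},"required":["steps"]}

```bash
mkdir -p pics
cat > h.py <<'E'
from plant import *
import numpy as np, cv2
def cloud(p):
    K=p["camera_matrix"];R=cv2.Rodrigues(np.array(p["rvec"],float))[0];t=np.array(p["tvec"],float).ravel()
    z=p["z_map"];v,u=np.indices(z.shape)
    c=np.stack([(u-K[0,2])/K[0,0]*z,(v-K[1,2])/K[1,1]*z,z],-1)
    return (c-t)@R
E
python3 - <<'E'
from h import *
s=get_state();print({k:np.round(v,3) for k,v in s.items()})
ims=[]
for n in ["top","scene"]:
    p=grab_frame(n);ims.append(p["image"]);W=cloud(p)
    for o in ["setting_jig","stop","driver_grip","rod_center","padlock","cylinder","measure"]:
        for d in outline_of(o,p)[:1]:
            m=d["mask"]&(p["z_map"]>0);P=W[m]
            if len(P)<5: continue
            r=cv2.minAreaRect((P[:,:2]*1000).astype(np.float32))
            print(n,o,round(d["confidence"],2),d["bbox"],np.round(np.median(P,0),3),"zmax",P[:,2].max().round(3),np.round(r[0]),np.round(r[1]),round(r[2],1))
cv2.imwrite("pics/a.png",cv2.resize(np.vstack(ims)[...,::-1],(450,600)) if 0 else ims[0][...,::-1])
E
```

```text
{'t': np.float64(0.0), 'q': array([ 1.239,  0.418, -0.01 ,  1.614,  0.005,  1.111, -0.053]), 'qd': array([ 0.001,  0.   , -0.   , -0.001, -0.   , -0.001, -0.   ]), 'joint_torque': array([ 1.0000e-03, -8.5127e+01,  6.4000e-01, -4.2601e+01, -4.9000e-02,
        1.9000e-02,  0.0000e+00]), 'tcp_pos': array([ 0.178, -0.599,  0.224]), 'eef_rot': array([-0.001,  0.99 ,  0.144, -0.   ]), 'contact_force': array([ 0.315,  0.408, -0.087]), 'wrist_torque': array([ 0.041, -0.022,  0.049]), 'finger_force': np.float64(0.0), 'finger_gap': np.float64(0.094)}
top setting_jig 0.91 [150.9, 184.0, 111.8, 48.1] [ 0.478 -0.116  0.012] zmax 0.087 [ 480. -114.] [265.  66.] 77.9
top stop 0.82 [198.0, 199.6, 35.8, 21.7] [ 0.47  -0.153  0.036] zmax 0.087 [ 473. -141.] [88. 46.] 78.0
top driver_grip 0.66 [216.3, 207.6, 14.1, 9.4] [ 0.467 -0.163  0.04 ] zmax 0.087 [ 470. -158.] [32. 24.] 78.5
top rod_center 0.62 [216.8, 207.9, 11.7, 9.1] [ 0.467 -0.163  0.041] zmax 0.087 [ 470. -158.] [32. 23.] 70.5
top padlock 0.87 [354.4, 195.3, 23.7, 30.5] [ 0.469 -0.516  0.015] zmax 0.022 [ 479. -512.] [66. 41.] 28.4
top cyli
[... 281 characters left out ...]
zmax 0.085 [ 482. -118.] [261.  62.] 77.7
scene stop 0.56 [219.6, 179.9, 19.5, 29.3] [ 0.47  -0.166  0.036] zmax 0.085 [ 486. -111.] [155.  47.] 74.9
scene driver_grip 0.45 [212.9, 165.1, 34.9, 61.8] [ 0.473 -0.165  0.02 ] zmax 0.085 [496. -52.] [396.  63.] 77.7
scene rod_center 0.67 [238.1, 234.7, 38.7, 17.0] [ 0.467 -0.361  0.01 ] zmax 0.015 [ 468. -360.] [11. 97.] 85.4
scene padlock 0.7 [283.2, 271.3, 24.2, 21.4] [ 0.47  -0.524  0.017] zmax 0.03 [ 470. -521.] [78. 41.] 33.3
scene cylinder 0.51 [285.9, 213.0, 11.8, 11.9] [ 0.575 -0.318  0.028] zmax 0.033 [ 579. -310.] [35. 28.] 60.4
scene measure 0.65 [245.4, 159.9, 21.3, 27.5] [ 0.603 -0.049  0.034] zmax 0.061 [640.  31.] [210.  62.] 65.6
```

View pics/a.png

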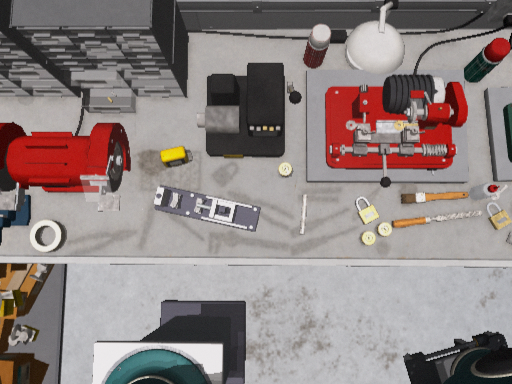

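The top view shows the jig at (207,208), with the anvil to the left. The rod is at (303,214), lying roughly along world x. Next I'll get precise geometry.

```bash
cat >> h.py <<'E'
def geo(n="top"):
    p=grab_frame(n);W=cloud(p);x,y,z=W[...,0],W[...,1],W[...,2]
    J=(abs(x-.48)<.08)&(y>-.27)&(y<.04)
    m=J&(z>.07)&(z<.1); print(n,"post",m.sum(),W[m].mean(0).round(4),np.round(cv2.minAreaRect((W[m][:,:2]*1000).astype(np.float32)),1) if 0 else "")
    m=(abs(x-.468)<.09)&(abs(y+.36)<.05)&(z>.006)&(z<.02)
    if m.sum()>10:print("rod",m.sum(),cv2.minAreaRect((W[m][:,:2]*1000).astype(np.float32)),W[m].mean(0).round(4))
    m=J&(z>.006)&(z<.1);print("jig",cv2.minAreaRect((W[m][:,:2]*1000).astype(np.float32)))
    m=J&(z>.05)&(z<.065);print("anvil",m.sum(),W[m].mean(0).round(4))
    return p
def totool(target,yaw=None):
    s=get_state();w,a,b,c=s["eef_rot"];from scipy.spatial.transform import Rotation as R
    M=R.from_quat([a,b,c,w]).as_matrix();d=(np.array(target)-s["tcp_pos"])*1000
    y0=np.arctan2(M[1,0],M[0,0]);print("tcp",s["tcp_pos"].round(4),"yaw",y0.round(4),"tool d",(M.T@d).round(1),"roll",None if yaw is None else -(yaw-y0).round(4) if hasattr(yaw,'round') else round(-(yaw-y0),4))
E
python3 - <<'E'
from h import *
import plant;print(getattr(plant,"finger_overhang",None),[k for k in dir(plant) if not k.startswith('_')])
geo("top");geo("scene")
totool([.468,-.2,.2],-.21)
E
```

```text
0.019 ['IKError', 'finger_overhang', 'get_state', 'grab_frame', 'job_done', 'outline_of']
top post 40 [ 0.4695 -0.1606  0.0832] 
rod 208 ((471.615966796875, -353.0818176269531), (89.209716796875, 171.90255737304688), 81.48548126220703) [ 0.4714 -0.3609  0.0103]
jig ((481.32269287109375, -115.75186157226562), (318.6069030761719, 132.2593994140625), 84.26657104492188)
anvil 144 [ 0.5018 -0.0105  0.0557]
scene post 39 [ 0.4723 -0.1636  0.0798] 
rod 230 ((490.89263916015625, -366.1748046875), (39.7545166015625, 141.79747009277344), 69.54637908935547) [ 0.4858 -0.3668  0.0111]
jig ((482.1202087402344, -118.54400634765625), (261.6654968261719, 63.60676193237305), 77.73059844970703)
anvil 102 [ 0.4954 -0.0558  0.0561]
tcp [ 0.1786 -0.5989  0.2245] yaw 0.2898 tool d [ 391.3 -299.6   24.5] roll 0.4998
```

Emit:
{"fn": "apply_moves", "kwargs": {
  "steps": [30, -25, 0, 0, 30, -25, 0, 0, 30, -25, 0, 0, 30, -25, 0, 0, 30, -25, 0, 0, 30, -25, 0, 0, 30, -25, 0, 0, 30, -25, 0, 0, 30, -25, 0, 0, 30, -25, 0, 0],
  "hand": 0.2,
  "grip_force": 30
}}

```text
t: 1.73
tcp_pos: [0.3954, -0.2719, 0.2247]
eef_rot: [0.0, 0.99, 0.144, 0.0]
contact_force: [1.1, -0.5, -0.1]
finger_gap: 0.0567
finger_force: 0.0
```

Emit:
{"fn": "apply_moves", "kwargs": {
  "steps": [30, -25, 0, 0, 30, -25, 0, 0, 30, -25, 0, 0, 0, 0, 0, 0.125, 0, 0, 0, 0.125, 0, 0, 0, 0.125, 0, 0, 0, 0.125, 0, 0, 0, 0, 0, 0, 0, 0]
}}

```text
t: 2.48
tcp_pos: [0.4595, -0.176, 0.2245]
eef_rot: [0.0, 0.995, -0.103, 0.0]
contact_force: [-0.2, 0.1, -0.8]
finger_gap: 0.0567
finger_force: 0.0
```

Run:
```python
from h import *
p=grab_frame("wrist");W=cloud(p)
cv2.imwrite("pics/b.png",p["image"][...,::-1])
x,y,z=W[...,0],W[...,1],W[...,2]
J=(abs(x-.48)<.08)&(y>-.27)&(y<.04)&(p["z_map"]>0)
for lo,hi in[(.078,.095),(.05,.065),(.008,.014),(.03,.047)]:
    m=J&(z>lo)&(z<hi); 
    if m.sum()>20:print(lo,m.sum(),W[m].mean(0).round(4),cv2.minAreaRect((W[m][:,:2]*1000).astype(np.float32)))
totool([.47,-.162,.066],-.2125)
```

```text
0.078 172 [ 0.4749 -0.1595  0.0831] ((474.4871826171875, -159.35997009277344), (13.7566499710083, 14.55870246887207), 77.33741760253906)
0.05 598 [ 0.5077 -0.0127  0.0555] ((493.22564697265625, -80.28169250488281), (176.66156005859375, 44.28890609741211), 78.55535888671875)
0.008 4370 [ 0.4861 -0.1207  0.0096] ((484.9469909667969, -115.24383544921875), (260.7558898925781, 62.66489028930664), 77.74296569824219)
0.03 2165 [ 0.4866 -0.1136  0.0377] ((490.04962158203125, -89.29694366455078), (190.25111389160156, 45.82587432861328), 78.00115966796875)
tcp [ 0.4595 -0.176   0.2245] yaw -0.2052 tool d [  7.4 -15.8 158.5] roll 0.0073
```

View pics/b.png

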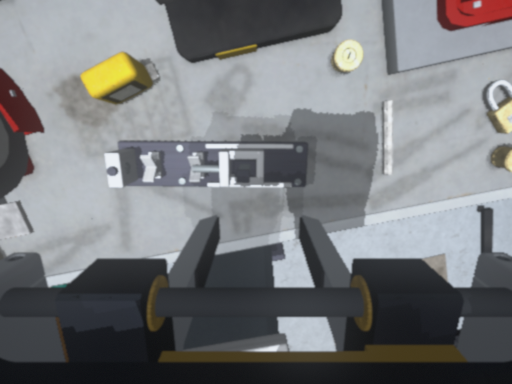

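Post at pixel (245,170), the anvil at (114,170), and the rod at (388,137) are all consistent with the depth data. Now I'll descend on the post.

Emit:
{"fn": "apply_moves", "kwargs": {
  "steps": [11, -19, 0, 0.009, 0, 0, 35, 0, 0, 0, 35, 0, 0, 0, 35, 0, 0, 0, 30, 0, 0, 0, 21, 0, 0, 0, 0, 0, 0, 0, 0, 0]
}}

```text
t: 3.2
tcp_pos: [0.4739, -0.1596, 0.0683]
eef_rot: [-0.0, 0.994, -0.108, -0.001]
contact_force: [0.7, -0.0, 0.6]
finger_gap: 0.0565
finger_force: 0.0
```

Emit:
{"fn": "apply_moves", "kwargs": {
  "steps": [0, 0, 0, 0, 0, 0, 0, 0, 0, 0, 0, 0, 0, 0, 0, 0, 0, 0, 0, 0, 0, 0, 0, 0, 0, 0, 0, 0, 0, 0, 0, 0],
  "hand": -1
}}

```text
t: 3.87
tcp_pos: [0.4742, -0.1598, 0.0686]
eef_rot: [0.0, 0.994, -0.109, 0.0]
contact_force: [-0.7, -0.5, 4.1]
finger_gap: 0.0139
finger_force: 30.0
```

Emit:
{"fn": "apply_moves", "kwargs": {
  "steps": [0, 4, 0, 0, 0, 4, 0, 0, 0, 4, 0, 0, 0, 4, 0, 0, 0, 4, 0, 0, 0, 4, 0, 0]
}}

```text
t: 4.37
tcp_pos: [0.4692, -0.1828, 0.0686]
eef_rot: [-0.0, 0.994, -0.109, 0.0]
contact_force: [1.4, 4.5, 4.4]
finger_gap: 0.0138
finger_force: 30.0
```

Run:
```python
from h import *
p=grab_frame("top");W=cloud(p);x,y,z=W[...,0],W[...,1],W[...,2]
p=grab_frame("wrist");W=cloud(p);x,y,z=W[...,0],W[...,1],W[...,2]
c=np.array([.485,-.1152]);d=np.array([.2122,.9772]);n=np.array([.9772,-.2122])
D=W[...,:2]-c;a=D@d;l=D@n
for nm,m in [("anvil",(z>.05)&(z<.06)&(a>.08)&(a<.16)),("walls",(z>.034)&(z<.05)&(abs(l)<.03)&(a>-.15)&(a<.12))]:
    m&=abs(l)<.03
    h,e=np.histogram(a[m],bins=np.arange(-.15,.16,.005));print(nm,m.sum(),a[m].min() if m.any() else 0,a[m].max() if m.any() else 0,l[m].min() if m.any() else 0,l[m].max() if m.any() else 0);print([(round(e[i],3),h[i]) for i in range(len(h)) if h[i]])
m=(z>.04)&(z<.0445)&(abs(l)>.009)&(abs(l)<.016)&(a>-.02)&(a<.11)
h,e=np.histogram(a[m],bins=np.arange(-.02,.11,.002));print([(round(e[i],3),h[i]) for i in range(len(h)) if h[i]])
```

```text
anvil 523 0.1046036048622031 0.11435554382706932 -0.019811766383895514 0.021042688688611012
[(np.float64(0.1), np.int64(3)), (np.float64(0.105), np.int64(470)), (np.float64(0.11), np.int64(50))]
walls 4496 -0.09317724876331043 0.11965477735120118 -0.022767514610081873 0.022570321634735116
[(np.float64(-0.095), np.int64(17)), (np.float64(-0.09), np.int64(30)), (np.float64(-0.085), np.int64(57)), (np.float64(-0.08), np.int64(90)), (np.float64(-0.075), np.int64(108)), (np.float64(-0.07), np.int64(99)), (np.float64(-0.065), np.int64(84)), (np.float64(-0.06), np.int64(66)), (np.float64(-0.055), np.int64(16)), (np.float64(-0.05), np.int64(239)), (np.float64(-0.045), np.int64(375)), (np.float64(-0.04), np.int64(277)), (np.float64(-0.035), np.int64(88)), (np.float64(-0.03), np.int64(91)), (np.float64(-0.025), np.int64(84)), (np.float64(-0.02), np.int64(89)), (np.float64(-0.015), np.int64(94)), (np.float64(-0.01), np.int64(95)), (np.float64(-0.005), np.int64(51)), (np.float64(0.01), np.int64(164)), (np.float64(0.015), np.int64(208)), (np.float64(0.02), np.int64(203)), (np.float64(0.025), np.i
[... 283 characters left out ...]
4(17))]
[(np.float64(0.01), np.int64(1)), (np.float64(0.012), np.int64(44)), (np.float64(0.014), np.int64(35)), (np.float64(0.016), np.int64(38)), (np.float64(0.018), np.int64(34)), (np.float64(0.02), np.int64(35)), (np.float64(0.022), np.int64(39)), (np.float64(0.024), np.int64(33)), (np.float64(0.026), np.int64(4)), (np.float64(0.07), np.int64(2)), (np.float64(0.072), np.int64(54)), (np.float64(0.074), np.int64(35)), (np.float64(0.076), np.int64(35)), (np.float64(0.078), np.int64(37)), (np.float64(0.08), np.int64(39)), (np.float64(0.082), np.int64(34)), (np.float64(0.084), np.int64(34)), (np.float64(0.086), np.int64(4)), (np.float64(0.104), np.int64(17)), (np.float64(0.106), np.int64(82))]
```

Emit:
{"fn": "apply_moves", "kwargs": {
  "steps": [0, 4, 0, 0, 0, 4, 0, 0, 0, 4, 0, 0, 0, 4, 0, 0, 0, 4, 0, 0, 0, 3, 0, 0]
}}

```text
t: 4.97
tcp_pos: [0.4643, -0.2055, 0.0686]
eef_rot: [-0.0, 0.994, -0.109, 0.0]
contact_force: [1.8, 5.5, 5.2]
finger_gap: 0.0137
finger_force: 30.0
```

Emit:
{"fn": "apply_moves", "kwargs": {
  "steps": [0, 1, 0, 0, 0, 1, 0, 0, 0, 1, 0, 0]
}}

```text
t: 5.22
tcp_pos: [0.4637, -0.2082, 0.0686]
eef_rot: [-0.0, 0.994, -0.109, 0.0]
contact_force: [2.7, 3.3, 5.0]
finger_gap: 0.0138
finger_force: 30.0
```

Emit:
{"fn": "apply_moves", "kwargs": {
  "steps": [0, 1.5, 0, 0, 0, 1.5, 0, 0, 0, 1.5, 0, 0]
}}

```text
t: 5.47
tcp_pos: [0.4628, -0.2122, 0.0686]
eef_rot: [-0.0, 0.994, -0.109, 0.0]
contact_force: [5.1, 16.2, 5.8]
finger_gap: 0.0137
finger_force: 30.0
```

Emit:
{"fn": "apply_moves", "kwargs": {
  "steps": [0, 1, 0, 0, 0, 1, 0, 0]
}}

```text
t: 5.63
tcp_pos: [0.4629, -0.2124, 0.0685]
eef_rot: [-0.001, 0.994, -0.108, 0.0]
contact_force: [5.7, 22.3, 8.3]
finger_gap: 0.0139
finger_force: 30.0
```

Emit:
{"fn": "apply_moves", "kwargs": {
  "steps": [0, -1, 0, 0, 0, -1, 0, 0, 0, -1, 0, 0, 0, 0, 0, 0]
}}

```text
t: 5.97
tcp_pos: [0.4629, -0.2119, 0.0686]
eef_rot: [0.0, 0.994, -0.109, 0.0]
contact_force: [2.5, 2.6, 5.0]
finger_gap: 0.0139
finger_force: 30.0
```

Emit:
{"fn": "apply_moves", "kwargs": {
  "steps": [0, 0, 0, 0, 0, 0, 0, 0, 0, 0, 0, 0, 0, 0, -30, 0, 0, 0, -40, 0, 0, 0, -40, 0, 8, 36, 0, 0, 10, 36, 0, 0, 10, 36, 0, 0, 10, 36, 0, 0],
  "hand": 0
}}

```text
t: 6.8
tcp_pos: [0.4678, -0.3627, 0.1786]
eef_rot: [0.0, 0.994, -0.109, -0.0]
contact_force: [1.0, -0.8, -0.2]
finger_gap: 0.0474
finger_force: 0.0
```

Run:
```python
from h import *
p=grab_frame("wrist");W=cloud(p);x,y,z=W[...,0],W[...,1],W[...,2]
cv2.imwrite("pics/c.png",p["image"][...,::-1])
m=(abs(x-.468)<.08)&(abs(y+.36)<.04)&(z>.008)&(z<.02);P=W[m]
k=np.median(P,0);P=P[np.linalg.norm(P-k,axis=1)<.065]
print(len(P),k,P[:,2].max(),cv2.minAreaRect((P[:,:2]*1000).astype(np.float32)))
d=np.linalg.svd(P[:,:2]-P[:,:2].mean(0))[2][0];th=np.arctan(d[1]/d[0]);print(d,th,P.mean(0))
c=cv2.minAreaRect((P[:,:2]*1000).astype(np.float32))[0]
totool([c[0]/1000,c[1]/1000,.008],th)
c=np.array([.485,-.1152]);d=np.array([.2122,.9772]);n=np.array([.9772,-.2122])
D=W[...,:2]-c;a=D@d;l=D@n
m=(z>.078)&(z<.09)&(abs(l)<.03)&(a>-.14)&(a<-.06);print("post a",a[m].mean(),l[m].mean(),m.sum())
m=(z>.04)&(z<.048)&(abs(l)<.005)&(a>-.1)&(a<.12);h,e=np.histogram(a[m],bins=np.arange(-.1,.12,.004));print([(round(e[i],3),int(h[i])) for i in range(len(h)) if h[i]])
```

```text
679 [ 0.47329609 -0.35815307  0.01060569] 0.013138960338235119 ((470.67034912109375, -357.8812255859375), (11.771477699279785, 99.00835418701172), 85.19618225097656)
[-0.99643422  0.08437324] -0.08447366646409946 [ 0.47227168 -0.35810139  0.0104621 ]
tcp [ 0.4662 -0.3701  0.1782] yaw -0.2257 tool d [  1.6 -13.5 170.1] roll -0.1412
post a -0.09961884490273762 0.00043401446853381844 230
[(np.float64(-0.08), 19), (np.float64(-0.076), 31), (np.float64(-0.072), 30), (np.float64(-0.068), 16), (np.float64(-0.064), 24), (np.float64(-0.06), 23), (np.float64(-0.056), 20), (np.float64(-0.052), 21), (np.float64(-0.048), 23), (np.float64(-0.044), 23), (np.float64(-0.04), 20), (np.float64(-0.036), 21), (np.float64(-0.032), 5)]
```

View pics/c.png

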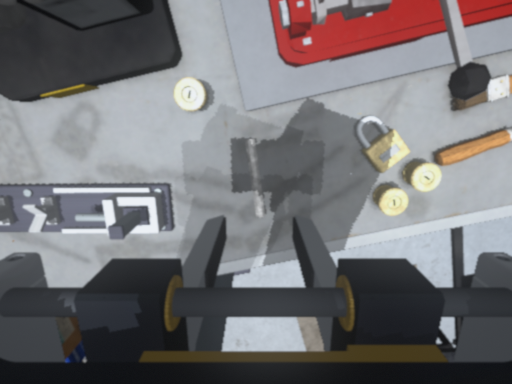

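The rod is at pixels (253,140)–(261,212). The nose face is at its back position, so the stop is fully back. Next I'll descend on the rod.

Emit:
{"fn": "apply_moves", "kwargs": {
  "steps": [0, 0, 0, -0.07, 0, 0, 0, -0.07, 0, 0, 35, 0, 0, 0, 35, 0, 0, 0, 20, 0, 0, 0, 0, 0, 0, 0, 0, 0]
}}

```text
t: 7.43
tcp_pos: [0.4679, -0.3606, 0.0881]
eef_rot: [-0.001, 0.999, -0.04, -0.001]
contact_force: [-0.1, -0.9, 0.4]
finger_gap: 0.0471
finger_force: 0.0
```

Run:
```python
from h import *
totool([.4705,-.3583,.0212],-.0845)
p=grab_frame("wrist");W=cloud(p);x,y,z=W[...,0],W[...,1],W[...,2]
m=(abs(x-.468)<.08)&(abs(y+.36)<.03)&(z>.008)&(z<.02);P=W[m]
k=np.median(P,0);P=P[np.linalg.norm(P-k,axis=1)<.065]
print(len(P),P[:,2].max(),cv2.minAreaRect((P[:,:2]*1000).astype(np.float32)))
```

```text
tcp [ 0.4679 -0.3606  0.0881] yaw -0.0794 tool d [ 2.6 -2.4 66.9] roll 0.0051
1260 0.013614436233131641 ((469.9248352050781, -358.1114807128906), (11.581303596496582, 100.1341323852539), 84.88499450683594)
```

Emit:
{"fn": "apply_moves", "kwargs": {
  "steps": [2, -2.5, 0, 0.008, 0, 0, 30, 0, 0, 0, 25, 0, 0, 0, 12, 0, 0, 0, 0, 0]
}}

```text
t: 7.9
tcp_pos: [0.4705, -0.3582, 0.0206]
eef_rot: [-0.0, 0.999, -0.044, -0.0]
contact_force: [-0.1, -0.3, -0.2]
finger_gap: 0.047
finger_force: 0.0
```

Emit:
{"fn": "apply_moves", "kwargs": {
  "steps": [0, 0, 0, 0, 0, 0, 0, 0, 0, 0, 0, 0, 0, 0, 0, 0, 0, 0, 0, 0, 0, 0, 0, 0, 0, 0, 0, 0],
  "hand": -1,
  "grip_force": 30
}}

```text
t: 8.48
tcp_pos: [0.4707, -0.3586, 0.0218]
eef_rot: [0.0, 0.999, -0.044, 0.0]
contact_force: [-1.5, 1.2, 5.5]
finger_gap: 0.0112
finger_force: 30.0
```

Emit:
{"fn": "apply_moves", "kwargs": {
  "steps": [0, 0, -20, 0, 0, 0, -40, 0, 0, 0, -40, 0, 0, -25, -10, 0, 0, -37, 0, 0, 0, -37, 0, 0, 0, -37, 0, 0, 0, -37, 0, 0, 0, -37, 0, 0, 0, -37, 0, 0]
}}

```text
t: 9.32
tcp_pos: [0.4918, -0.1107, 0.1316]
eef_rot: [0.0, 0.999, -0.044, 0.0]
contact_force: [0.7, -0.3, -1.0]
finger_gap: 0.0111
finger_force: 30.0
```

Emit:
{"fn": "apply_moves", "kwargs": {
  "steps": [0, -40, 0, 0, 0, 0, 0, -0.12, 0, 0, 0, -0.12, 0, 0, 0, -0.12, 0, 0, 0, -0.12, 0, 0, 0, -0.12, 0, 0, 0, -0.12, 0, 0, 0, -0.12, 0, 0, 0, -0.12, 0, 0, 0, -0.12]
}}

```text
t: 10.15
tcp_pos: [0.4954, -0.0725, 0.1315]
eef_rot: [-0.0, 0.878, 0.479, -0.0]
contact_force: [-0.1, 0.0, -1.1]
finger_gap: 0.0112
finger_force: 30.0
```

Emit:
{"fn": "apply_moves", "kwargs": {
  "steps": [0, 0, 0, -0.12, 0, 0, 0, -0.12, 0, 0, 0, -0.12, 0, 0, 0, 0, 0, 0, 0, 0, 0, 0, 0, 0]
}}

```text
t: 10.65
tcp_pos: [0.4955, -0.0726, 0.1314]
eef_rot: [-0.0, 0.781, 0.624, -0.0]
contact_force: [0.2, -0.0, -0.7]
finger_gap: 0.0113
finger_force: 30.0
```

```bash
cat > look.py <<'E'
from h import *
import sys
totool([.4943,-.0722,.054],1.357)
p=grab_frame("wrist");W=cloud(p);cv2.imwrite(sys.argv[1],p["image"][...,::-1])
T=get_state()["tcp_pos"]
c=np.array([.485,-.1152]);d=np.array([.2122,.9772]);n=np.array([.9772,-.2122])
D=W[...,:2]-c;a=D@d;l=D@n;z=W[...,2];v=p["z_map"]>0
def rep(nm,m):
    m=m&v
    if m.sum()>8:print(nm,m.sum(),"a",a[m].min().round(4),a[m].max().round(4),"l",l[m].min().round(4),l[m].max().round(4),"z",np.median(z[m]).round(4),z[m].max().round(4))
rep("rod",(abs(z-(T[2]-.010))<.009)&(np.hypot(W[...,0]-T[0],W[...,1]-T[1])<.06)&(abs(l)<.02))
rep("cradle far",(z>.041)&(z<.045)&(abs(l)<.02)&(a>.065)&(a<.095))
rep("cradle near",(z>.041)&(z<.045)&(abs(l)<.02)&(a>.005)&(a<.035))
rep("anvil top",(z>.053)&(z<.06)&(abs(l)<.03)&(a>.095)&(a<.14))
rep("bed",(z>.007)&(z<.013)&(abs(l)<.045)&(a>-.15)&(a<.15))
E
python3 look.py pics/d.png
```

```text
tcp [ 0.4955 -0.0726  0.1314] yaw 1.3484 tool d [ 0.1 -1.2 77.4] roll -0.0086
rod 2492 a -0.0001 0.0926 l -0.0159 0.0192 z 0.1203 0.1304
cradle far 164 a 0.0722 0.0863 l -0.019 0.0152 z 0.0425 0.0448
anvil top 992 a 0.1062 0.1241 l -0.0235 0.0204 z 0.0553 0.06
bed 3989 a -0.0676 0.1306 l -0.0336 0.0302 z 0.0094 0.013
```

View pics/d.png

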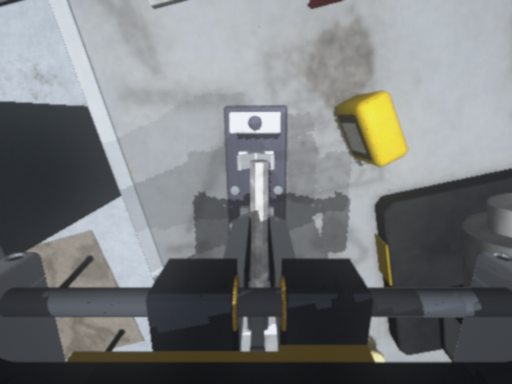

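The rod is at (258,165)–(260,240), over the far cradle (256,158), with the anvil at (255,122). It is aligned and clear of the anvil. I'll lower it now.

Emit:
{"fn": "apply_moves", "kwargs": {
  "steps": [0, -1.5, 0, -0.009, 0, 0, 25, 0, 0, 0, 25, 0, 0, 0, 14, 0, 0, 0, 5, 0, 0, 0, 3, 0, 0, 0, 3, 0, 0, 0, 0, 0]
}}

```text
t: 11.37
tcp_pos: [0.4943, -0.0722, 0.0568]
eef_rot: [0.0, 0.777, 0.629, 0.0]
contact_force: [0.6, -0.4, 0.2]
finger_gap: 0.0114
finger_force: 30.0
```

Emit:
{"fn": "apply_moves", "kwargs": {
  "steps": [0, 0, 1.5, 0, 0, 0, 1, 0, 0, 0, 0, 0]
}}

```text
t: 11.62
tcp_pos: [0.4944, -0.0722, 0.0551]
eef_rot: [0.001, 0.777, 0.629, 0.0]
contact_force: [-7.2, 1.4, 17.9]
finger_gap: 0.0108
finger_force: 30.0
```

Emit:
{"fn": "apply_moves", "kwargs": {
  "steps": [0, -0.7, -1, 0, 0, 0, 0, 0]
}}

```text
t: 11.78
tcp_pos: [0.4937, -0.0722, 0.0557]
eef_rot: [0.0, 0.777, 0.629, 0.0]
contact_force: [0.6, 0.3, -0.8]
finger_gap: 0.0112
finger_force: 30.0
```

Emit:
{"fn": "apply_moves", "kwargs": {
  "steps": [0, 0, 0, 0, 0, 0, 0, 0, 0, 0, 0, 0, 0, 0, 0, 0, 0, 0, -20, 0, 0, 0, -35, 0, 0, 0, -35, 0, -40, 0, 0, 0, -40, 0, 0, 0],
  "hand": -0.2
}}

```text
t: 12.53
tcp_pos: [0.478, -0.1501, 0.147]
eef_rot: [0.002, 0.776, 0.631, 0.001]
contact_force: [1.0, -1.0, -1.1]
finger_gap: 0.0374
finger_force: 0.0
```

Emit:
{"fn": "apply_moves", "kwargs": {
  "steps": [-40, 0, 0, 0, -22, 0, 0, 0, 0, 0, 0, 0, 0, 0, 0, 0, 0, 0, 0, 0]
}}

```text
t: 12.95
tcp_pos: [0.4641, -0.2101, 0.1449]
eef_rot: [-0.0, 0.777, 0.63, 0.0]
contact_force: [1.2, 0.2, 0.3]
finger_gap: 0.038
finger_force: 0.0
```

Run:
```python
from h import *
totool([.4640,-.2114,.068],1.357)
p=grab_frame("wrist");W=cloud(p);cv2.imwrite("pics/e.png",p["image"][...,::-1])
c=np.array([.485,-.1152]);d=np.array([.2122,.9772]);n=np.array([.9772,-.2122])
D=W[...,:2]-c;a=D@d;l=D@n;z=W[...,2];v=p["z_map"]>0
def rep(nm,m):
    m=m&v
    if m.sum()>8:print(nm,m.sum(),"a",a[m].min().round(4),a[m].max().round(4),"l",l[m].min().round(4),l[m].max().round(4),"z",np.median(z[m]).round(4),z[m].max().round(4))
rep("rod",(z>.04)&(z<.048)&(abs(l)<.004)&(a>-.03)&(a<.1))
for i in np.arange(-.02,.1,.02): rep("rod %.2f"%i,(z>.041)&(z<.048)&(abs(l)<.004)&(a>i)&(a<i+.02))
rep("post",(z>.078)&(z<.09)&(abs(l)<.03)&(a>-.14)&(a<-.06))
rep("anvil top",(z>.053)&(z<.06)&(abs(l)<.03)&(a>.095)&(a<.14))
```

```text
tcp [ 0.4641 -0.2101  0.1449] yaw 1.3624 tool d [-1.3  0.2 76.9] roll 0.0054
rod 908 a -0.007 0.0735 l -0.0037 0.004 z 0.0432 0.0455
rod -0.02 69 a -0.007 -0.0 l -0.0036 0.0037 z 0.0432 0.0452
rod 0.00 200 a 0.0 0.02 l -0.0036 0.0037 z 0.0432 0.0455
rod 0.02 207 a 0.02 0.04 l -0.0036 0.0035 z 0.0433 0.0453
rod 0.04 227 a 0.04 0.06 l -0.0037 0.0033 z 0.0432 0.0451
rod 0.06 158 a 0.0601 0.0735 l -0.0037 0.004 z 0.0432 0.0451
post 292 a -0.1061 -0.0909 l -0.0083 0.0057 z 0.0833 0.0852
```

View pics/e.png

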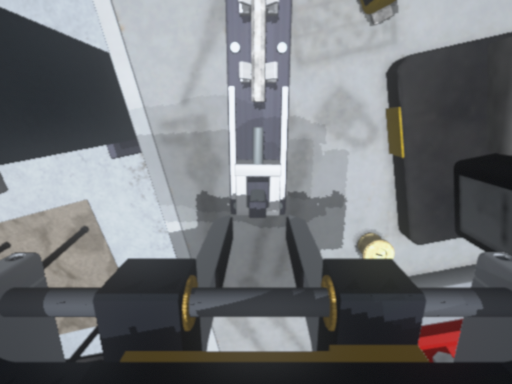

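The rod lies level in both cradles, with its near end at (258,98). The nose tip is at (258,130), about 24 mm clear. The post is between the open fingers. I'll seize it now.

Emit:
{"fn": "apply_moves", "kwargs": {
  "steps": [-1, -0.8, 0, 0.005, 0, 0, 30, 0, 0, 0, 30, 0, 0, 0, 17, 0, 0, 0, 0, 0, 0, 0, 0, 0]
}}

```text
t: 13.5
tcp_pos: [0.4629, -0.2108, 0.0679]
eef_rot: [-0.001, 0.778, 0.628, -0.0]
contact_force: [1.3, -0.4, 1.2]
finger_gap: 0.0376
finger_force: 0.0
```

Emit:
{"fn": "apply_moves", "kwargs": {
  "steps": [0, 0, 0, 0, 0, 0, 0, 0, 0, 0, 0, 0, 0, 0, 0, 0, 0, 0, 0, 0, 0, 0, 0, 0, 0, 0, 0, 0],
  "hand": -1,
  "grip_force": 40
}}

```text
t: 14.08
tcp_pos: [0.4624, -0.2119, 0.0687]
eef_rot: [-0.0, 0.779, 0.627, -0.001]
contact_force: [-8.1, 3.1, 15.0]
finger_gap: 0.0135
finger_force: 40.0
```

Emit:
{"fn": "apply_moves", "kwargs": {
  "steps": [3, 0, 0, 0, 3, 0, 0, 0, 3, 0, 0, 0, 3, 0, 0, 0, 3, 0, 0, 0, 0, 0, 0, 0, 0, 0, 0, 0]
}}

```text
t: 14.67
tcp_pos: [0.4656, -0.1974, 0.0687]
eef_rot: [0.0, 0.779, 0.627, -0.001]
contact_force: [-8.6, -0.3, 13.8]
finger_gap: 0.0136
finger_force: 40.0
```

Emit:
{"fn": "apply_moves", "kwargs": {
  "steps": [0, -0.8, -0.8, 0, 3, 0, 0, 0, 3, 0, 0, 0, 3, 0, 0, 0, 0, 0, 0, 0]
}}

```text
t: 15.08
tcp_pos: [0.4673, -0.1884, 0.0689]
eef_rot: [0.0, 0.779, 0.627, -0.0]
contact_force: [1.8, -1.6, -6.0]
finger_gap: 0.014
finger_force: 40.0
```

```bash
cat > f.py <<'E'
from h import *
p=grab_frame("wrist");W=cloud(p)
c=np.array([.485,-.1152]);d=np.array([.2122,.9772]);n=np.array([.9772,-.2122])
s=get_state();print("F along",s["contact_force"][:2]@d,"l",s["contact_force"][:2]@n,"z",s["contact_force"][2],"a",(s["tcp_pos"][:2]-c)@d,"t",s["t"])
D=W[...,:2]-c;a=D@d;l=D@n;z=W[...,2];v=p["z_map"]>0
m=v&(z>.038)&(z<.048)&(abs(l)<.003)&(a>-.07)&(a<.11)
h,e=np.histogram(a[m],bins=np.arange(-.07,.11,.002));print([(round(e[i]*1000),int(h[i])) for i in range(len(h)) ])
E
python3 f.py
```

```text
F along -1.2262256205187279 l 1.4279195892422913 z -4.164317189580813 a -0.07526202849297618 t 15.1333
[(-70, 15), (-68, 25), (-66, 2), (-64, 8), (-62, 4), (-60, 19), (-58, 23), (-56, 18), (-54, 24), (-52, 21), (-50, 26), (-48, 21), (-46, 24), (-44, 21), (-42, 23), (-40, 20), (-38, 24), (-36, 22), (-34, 21), (-32, 25), (-30, 22), (-28, 24), (-26, 22), (-24, 22), (-22, 23), (-20, 25), (-18, 21), (-16, 27), (-14, 5), (-12, 0), (-10, 0), (-8, 19), (-6, 29), (-4, 33), (-2, 27), (0, 28), (2, 29), (4, 29), (6, 30), (8, 39), (10, 30), (12, 30), (14, 33), (16, 37), (18, 30), (20, 32), (22, 35), (24, 32), (26, 36), (28, 32), (30, 35), (32, 37), (34, 33), (36, 32), (38, 35), (40, 35), (42, 36), (44, 35), (46, 35), (48, 42), (50, 33), (52, 36), (54, 38), (56, 41), (58, 35), (60, 37), (62, 41), (64, 36), (66, 34), (68, 1), (70, 0), (72, 0), (74, 0), (76, 0), (78, 0), (80, 0), (82, 0), (84, 0), (86, 0), (88, 0), (90, 0), (92, 0), (94, 0), (96, 0), (98, 0), (100, 0), (102, 0), (104, 0), (106, 0)]
```

Emit:
{"fn": "apply_moves", "kwargs": {
  "steps": [2, 0, 0.2, 0, 2, 0, 0, 0, 2, 0, 0, 0, 2, 0, 0, 0, 2, 0, 0, 0, 2, 0, 0, 0, 1, 0, 0, 0]
}}

```text
t: 15.72
tcp_pos: [0.47, -0.1759, 0.0688]
eef_rot: [0.0, 0.779, 0.627, -0.0]
contact_force: [-0.4, -4.9, -0.1]
finger_gap: 0.0138
finger_force: 40.0
```

```bash
python3 f.py | head -1
```

```text
F along -5.631999828540599 l -0.19948565409963273 z -0.979492304075483 a -0.06232696057392427 t 15.7667
```

Emit:
{"fn": "apply_moves", "kwargs": {
  "steps": [0.5, 0, 0, 0, 0.5, 0, 0, 0, 0.5, 0, 0, 0, 0.5, 0, 0, 0]
}}

```text
t: 16.1
tcp_pos: [0.4704, -0.1741, 0.0688]
eef_rot: [0.0, 0.779, 0.627, -0.0]
contact_force: [-1.4, -5.6, 1.6]
finger_gap: 0.0139
finger_force: 40.0
```

```bash
python3 f.py
```

```text
F along -5.718253145742981 l 0.7389817221810971 z 1.1467854568756 a -0.06053554769168078 t 16.15
[(-70, 0), (-68, 0), (-66, 0), (-64, 0), (-62, 0), (-60, 0), (-58, 0), (-56, 0), (-54, 38), (-52, 4), (-50, 5), (-48, 3), (-46, 21), (-44, 20), (-42, 21), (-40, 21), (-38, 24), (-36, 26), (-34, 22), (-32, 18), (-30, 22), (-28, 23), (-26, 21), (-24, 27), (-22, 21), (-20, 20), (-18, 23), (-16, 24), (-14, 24), (-12, 22), (-10, 24), (-8, 27), (-6, 25), (-4, 26), (-2, 26), (0, 24), (2, 27), (4, 27), (6, 28), (8, 34), (10, 27), (12, 27), (14, 27), (16, 27), (18, 27), (20, 28), (22, 34), (24, 27), (26, 27), (28, 28), (30, 34), (32, 28), (34, 28), (36, 35), (38, 31), (40, 32), (42, 37), (44, 34), (46, 35), (48, 35), (50, 35), (52, 36), (54, 34), (56, 34), (58, 36), (60, 39), (62, 35), (64, 36), (66, 38), (68, 35), (70, 37), (72, 37), (74, 40), (76, 38), (78, 40), (80, 34), (82, 10), (84, 0), (86, 0), (88, 0), (90, 0), (92, 0), (94, 0), (96, 0), (98, 0), (100, 0), (102, 0), (104, 0), (106, 0)]
```

Emit:
{"fn": "apply_moves", "kwargs": {
  "steps": [0.5, 0, 0, 0, 0.5, 0, 0, 0, 0.5, 0, 0, 0, 0.5, 0, 0, 0, 0.4, 0, 0, 0, 0.4, 0, 0, 0]
}}

```text
t: 16.65
tcp_pos: [0.471, -0.1713, 0.0688]
eef_rot: [0.0, 0.779, 0.627, -0.0]
contact_force: [-1.7, -4.9, 1.2]
finger_gap: 0.0139
finger_force: 40.0
```

Emit:
{"fn": "apply_moves", "kwargs": {
  "steps": [0.4, 0, 0, 0, 0.4, 0, 0, 0]
}}

```text
t: 16.82
tcp_pos: [0.4712, -0.1706, 0.0688]
eef_rot: [0.0, 0.779, 0.627, -0.0]
contact_force: [-1.5, -5.7, 2.2]
finger_gap: 0.014
finger_force: 40.0
```

Emit:
{"fn": "apply_moves", "kwargs": {
  "steps": [0.4, 0, 0, 0, 0.4, 0, 0, 0]
}}

```text
t: 16.98
tcp_pos: [0.4713, -0.1698, 0.0688]
eef_rot: [0.0, 0.779, 0.627, -0.0]
contact_force: [-1.3, -5.1, 2.1]
finger_gap: 0.0137
finger_force: 40.0
```

Emit:
{"fn": "apply_moves", "kwargs": {
  "steps": [0.3, 0, 0, 0, 0.3, 0, 0, 0, 0.3, 0, 0, 0]
}}

```text
t: 17.23
tcp_pos: [0.4715, -0.1689, 0.0688]
eef_rot: [0.0, 0.779, 0.627, -0.0]
contact_force: [-1.7, -5.0, 0.9]
finger_gap: 0.0133
finger_force: 40.0
```

Emit:
{"fn": "apply_moves", "kwargs": {
  "steps": [0.3, 0, 0, 0, 0.3, 0, 0, 0, 0.3, 0, 0, 0]
}}

```text
t: 17.48
tcp_pos: [0.4717, -0.1685, 0.0688]
eef_rot: [0.0, 0.779, 0.627, -0.0]
contact_force: [-2.0, -9.7, 1.4]
finger_gap: 0.0139
finger_force: 40.0
```

Emit:
{"fn": "apply_moves", "kwargs": {
  "steps": [0.1, 0, 0, 0, 0, 0, 0, 0]
}}

```text
t: 17.65
tcp_pos: [0.4716, -0.1685, 0.0688]
eef_rot: [0.0, 0.779, 0.627, -0.0]
contact_force: [-2.7, -8.8, 2.0]
finger_gap: 0.0142
finger_force: 40.0
```

```bash
for i in 1 2 3; do python3 f.py | head -1; done
```

```text
F along -8.62887011843143 l 0.00015725804126635575 z 1.8283984370438056 a -0.054935286257791004 t 17.7
F along -9.676580927254268 l -0.847966622220275 z 0.8945395006114087 a -0.05493232428944207 t 17.75
F along -9.154760731109636 l 0.08058282880145151 z 1.422041443813882 a -0.05494963315591162 t 17.8
```

Emit:
{"fn": "apply_moves", "kwargs": {
  "steps": [0.2, 0, 0, 0, 0.2, 0, 0, 0, 0, 0, 0, 0, 0, 0, 0, 0]
}}

```text
t: 18.13
tcp_pos: [0.4716, -0.1684, 0.0688]
eef_rot: [0.001, 0.779, 0.627, -0.001]
contact_force: [-0.8, -11.3, 1.5]
finger_gap: 0.0138
finger_force: 40.0
```

```bash
for i in 1 2 3; do python3 f.py | head -1; done
```

```text
F along -11.025029322286965 l -1.0327838201919857 z 1.9279641505646574 a -0.05484996225607629 t 18.1833
F along -8.955106340105704 l -0.1354255693332334 z 0.7862082688595317 a -0.05486125536877696 t 18.2333
F along -10.835470930527082 l -0.19927434199904645 z 0.8165456442894017 a -0.0548325455981729 t 18.2833
```

The stop has met firm resistance, with about 5 N on the rod. I'll release the post and retreat upward.

Emit:
{"fn": "apply_moves", "kwargs": {
  "steps": [0, 0, 0, 0, 0, 0, 0, 0, 0, 0, 0, 0, 0, 0, 0, 0, 0, 0, 0, 0],
  "hand": -0.3
}}

```text
t: 18.7
tcp_pos: [0.4719, -0.1667, 0.0685]
eef_rot: [-0.0, 0.778, 0.628, 0.0]
contact_force: [0.4, -0.1, 0.6]
finger_gap: 0.0329
finger_force: 0.0
```

Emit:
{"fn": "apply_moves", "kwargs": {
  "steps": [0, 0, -10, 0, 0, 0, -20, 0, 0, 0, -30, 0, 0, 0, -30, 0, 0, 0, -30, 0, -20, 0, -20, 0, -30, 0, 0, 0, 0, 0, 0, 0, 0, 0, 0, 0]
}}

```text
t: 19.45
tcp_pos: [0.4608, -0.2169, 0.2092]
eef_rot: [0.0, 0.779, 0.627, 0.0]
contact_force: [1.5, 0.7, -0.3]
finger_gap: 0.0333
finger_force: 0.0
```

```bash
python3 look.py pics/f.png; python3 f.py
python3 - <<'E'
from h import *
p=grab_frame("wrist");W=cloud(p)
c=np.array([.485,-.1152]);d=np.array([.2122,.9772]);n=np.array([.9772,-.2122])
D=W[...,:2]-c;a=D@d;l=D@n;z=W[...,2]
for nm,lo,hi,A,B in [("post",.078,.09,-.1,-.02),("anvil",.053,.06,.09,.14),("frame",.036,.047,-.12,0)]:
    m=(z>lo)&(z<hi)&(abs(l)<.025)&(a>A)&(a<B);print(nm,m.sum(),a[m].min(),a[m].max(),np.median(a[m]))
m=(z>.038)&(z<.048)&(abs(l)<.003)&(a>.08)&(a<.104);print("rod far",a[m].max())
E
```

```text
tcp [ 0.4608 -0.2169  0.2092] yaw 1.3544 tool d [148.6   1.6 155.1] roll -0.0026
rod 229 a -0.1128 -0.0943 l -0.02 0.0199 z 0.1996 0.2078
cradle far 350 a 0.0651 0.0886 l -0.0186 0.0154 z 0.0425 0.0448
cradle near 359 a 0.0051 0.0349 l -0.0188 0.0148 z 0.0426 0.0446
bed 5023 a -0.1301 0.1008 l -0.0336 0.0303 z 0.0094 0.013
F along 0.8938962908309482 l -0.020923510569787803 z -0.07260812549891922 a -0.10266104998454077 t 19.55
[(-70, 0), (-68, 0), (-66, 0), (-64, 0), (-62, 0), (-60, 0), (-58, 0), (-56, 0), (-54, 0), (-52, 0), (-50, 0), (-48, 7), (-46, 4), (-44, 3), (-42, 1), (-40, 10), (-38, 10), (-36, 8), (-34, 7), (-32, 10), (-30, 10), (-28, 10), (-26, 5), (-24, 10), (-22, 10), (-20, 10), (-18, 10), (-16, 7), (-14, 8), (-12, 10), (-10, 10), (-8, 10), (-6, 10), (-4, 9), (-2, 6), (0, 10), (2, 10), (4, 10), (6, 10), (8, 10), (10, 10), (12, 10), (14, 10), (16, 9), (18, 9), (20, 8), (22, 11), (24, 8), (26, 7), (28, 11), (30, 7), (32, 12), (34, 9), (36, 11), (38, 10), (40, 8), (42, 12), (44, 10), (46, 12), (48, 7), (50, 12), (52, 10), (54, 10), (56, 12), (58, 9), (60, 10), (62, 11), (64, 10), (66, 9), (68, 13), (70, 10), (72, 11), (74, 10), (76, 11), (78, 11), (80, 11), (82, 12), (84, 11), (86, 9), (88, 10), (90, 1), (92, 0), (94, 0), (96, 0), (98, 0), (100, 0), (102, 0), (104, 0), (106, 0)]
post 207 -0.06206920397244207 -0.04739145395252761 -0.054602246780802235Traceback (most recent call last):
  File "<stdin>", line 6, in <module>
    return umr_minimum(a, axis, None, out, keepdims, initial, where)
ValueError: zero-size array to reduction operation minimum which has no identity
```

View pics/f.png

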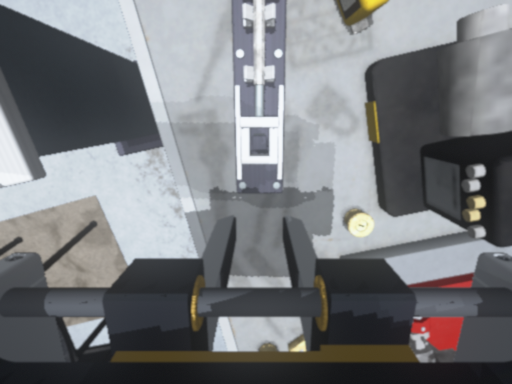

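The post stands where I left it (259,140), and the nose meets the rod near (260,85). The rod rests in both cradles. The nose face at about 6 mm plus the 100 mm rod matches the anvil face at 106 mm.

```bash
python3 -c "
from plant import *
print(job_done())"
```

```text
the job is handed in; nothing more can be done
None
```

The stop is set to the rod: the rod sits in both cradles, nipped between stop and anvil. I estimate about 5 N on it, from the wrist force less the stop's friction. The last move was towards the anvil with the play taken up, the post is released with the setting standing, and the job is handed in; no verdict was returned.

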